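# Set the copper tube samples on the size rail

## Robot

A 7-joint arm with a two-finger parallel gripper is mounted at the origin on the work surface. World frame = base frame: x ahead of the robot, y to its left, z up, the work surface at z = 0. Lengths are in mm, angles in rad, forces in N, time in s.
With the tool pointing down it reaches from about 400 to 875 mm from the base axis. Payload 4.4 kg.
Tool frame: the origin (TCP) lies midway between the tips of the shut fingers; the grasp point (between the pads) lies 19 mm behind it; z points along the fingers, y is the line along which they close (so a half turn about z gives the same grasp; the last joint's range is limited). The gripper opens to 85 mm and grips with 20 to 120 N. Pads are 22 mm wide; open, the fingers measure 114 mm over their backs; the gripper's body (76 mm by 85 mm) begins 54 mm behind the grasp point. The pads swing forward as they close: fully open they stand 13 mm farther back than shut.
Start: joints at [-1.362, 0.628, 0.038, 1.517, -0.027, 0.996, -0.02], TCP at [176.356, 625.633, 231.313] pointing down, gripper open.
Joint ranges: [-3.06, 3.06], [-0.37, 2.12], [-1.25, 1.32], [0.18, 2.47], [-1.1, 4.24], [0.23, 1.98], [-2.94, 2.94]. Speed limits (rad/s): [2.57, 2.57, 3.14, 3.14, 3.14, 3.14, 3.14].

## Interface

Orientations are given as [roll, pitch, yaw] about the fixed x, y, z axes, in that order (R = Rz(yaw) Ry(pitch) Rx(roll)).
In Python, from cell import ctrl gives the robot as it stands. The module is installed in compiled form; this text tells all that it offers.
- The arm moves only by the tool step_arm, never from a script. Its argument "commands" is one flat list of numbers, 7 for each row, row after row: the shift along the tool's x, y, z in cm, then the turn, a rotation vector about the tool's x, y, z in rad, then the opening, from 0 (shut) to 1 (fully open). A call has 1 to 10 rows; each row is the pose to reach, as a shift and turn from the pose commanded when the call began, along the tool's axes at that moment; what a row does not reach only later rows make up. A row lasts 1/10 s, in which the tool goes at most 50 mm and 8.59 degrees, less where a joint would pass 70% of its speed; a pose out of reach is approached as far as the arm can. A call with a gripper value outside its range is refused whole. The fingers move at their own pace and stop on an object; the grip force is fixed at half the most. Time passes only in rows, so rows that repeat a pose let the fingers close. It gives the time, the measured TCP pose, the force, the opening and the grip force at its end, in the units of the state.
- ctrl.read_state(): the state, without advancing time (a new reading comes with each control period).
- ctrl.get_image(name): name is "side" or "top"; returns a dict with "image" (400x640x3 uint8, red, green, blue), "range_z" (400x640 float32, mm along the optical axis (not along the pixel's ray), 0 where there is no reading), "vfov" (degrees; the focal length in pixels is half the picture's height over the tangent of half this angle, whatever the lens; pixels are square), "cx", "cy" (the principal point, pixels), "D" ([k1, k2, p1, p2, k3] as OpenCV has them; the pictures are not rectified), "world_to_cam" (4x4, takes a point from world to camera coordinates). Camera axes: x right, y down, z forward; pixel columns grow to the right and rows downward; lengths in mm; the calibration is good to about 2 mm. A picture is of the moment at which its call begins.
- ctrl.finish_job(): hands the job in; it is judged then, once.
The state is a dict: "clock": time; "qpos": joint angles; "qd": joint speeds; "tau": joint torques, N m; "eef_pos": TCP position; "tool_rot": TCP orientation; "force": force on the tool from outside, world axes, zero at the start; "torque": the same for the moment, N m; "width": finger opening in mm; "gripper_force": force on a finger pad.
Only numpy, scipy, OpenCV 4.12 (cv2) and the standard library are available. Lean on these libraries where they do the work, as an engineer would, in place of code of your own. Each camera call takes 0.05 s, during which the arm holds its last target. There are 200 camera calls.

## Task

Put the four copper tube samples back on the sample rail that the sorters compare stripped tube with: one standing upright over each pin, roughly centred on its black disc, in order of thickness from the thinnest at the red-capped end to the thickest at the grey-capped end.

Things in the scene. Friction and masses are not known exactly. Their poses are not given: they have to be found in the camera images.
- tube_28: The thinnest tube sample: a straight piece of bare copper tube, 28 mm outside diameter, 2 mm wall (bore 24 mm), 70 mm long, open at both ends, standing on end loose on the bench at the start. Origin: centre of its lower end; z runs up its axis.
- tube_35: The second thinnest tube sample: a straight piece of bare copper tube, 35 mm outside diameter, 2 mm wall (bore 31 mm), 70 mm long, open at both ends, standing on end loose on the bench at the start. Origin: centre of its lower end; z runs up its axis.
- tube_42: The second thickest tube sample: a straight piece of bare copper tube, 42 mm outside diameter, 2 mm wall (bore 38 mm), 70 mm long, open at both ends, standing on end loose on the bench at the start. Origin: centre of its lower end; z runs up its axis.
- tube_54: The thickest tube sample: a straight piece of bare copper tube, 54 mm outside diameter, 2 mm wall (bore 50 mm), 70 mm long, open at both ends, standing on end loose on the bench at the start. Origin: centre of its lower end; z runs up its axis.
- pin_a: One of four alike pin plates fixed in a row on the sample rail: black disc 62 mm across, 6 mm thick, with a steel pin 8 mm thick, tapered at the tip, 28 mm up from the disc. Origin: centre of the disc's underside, 20 mm above the bench (a seated tube's lower end is at 26 mm, the pin's tip at 54 mm). y runs along the rail. Plates are 64 to 96 mm apart; which letter stands where in the row changes.
- pin_b: One of four alike pin plates fixed in a row on the sample rail: black disc 62 mm across, 6 mm thick, with a steel pin 8 mm thick, tapered at the tip, 28 mm up from the disc. Origin: centre of the disc's underside, 20 mm above the bench (a seated tube's lower end is at 26 mm, the pin's tip at 54 mm). y runs along the rail. Plates are 64 to 96 mm apart; which letter stands where in the row changes.
- pin_c: One of four alike pin plates fixed in a row on the sample rail: black disc 62 mm across, 6 mm thick, with a steel pin 8 mm thick, tapered at the tip, 28 mm up from the disc. Origin: centre of the disc's underside, 20 mm above the bench (a seated tube's lower end is at 26 mm, the pin's tip at 54 mm). y runs along the rail. Plates are 64 to 96 mm apart; which letter stands where in the row changes.
- pin_d: One of four alike pin plates fixed in a row on the sample rail: black disc 62 mm across, 6 mm thick, with a steel pin 8 mm thick, tapered at the tip, 28 mm up from the disc. Origin: centre of the disc's underside, 20 mm above the bench (a seated tube's lower end is at 26 mm, the pin's tip at 54 mm). y runs along the rail. Plates are 64 to 96 mm apart; which letter stands where in the row changes.
- cap_red: Red plastic end cap of the sample rail, 46 x 32 x 24 mm; the rail's other end has a grey cap; which end is red changes. The first pin is about 80 mm from it, the last about 320 mm. Origin: centre of its underside, on the bench; y runs along the rail, a flat aluminium bar 400 mm long, 40 mm wide, 20 mm high, fixed to the bench.

How it is judged:
By the outcome, as a careful person would: the job done as asked, in the order asked, and still so for the second after the job is handed in, with the robot touching nothing.
It also fails if it takes over 99 s, if anything falls off the work surface, if the arm or the gripper's body presses on something with over 40 N, if the wrist force passes 120 N, or if a joint passes its speed limit or range.

## Working session

There is one attempt and no reset: what is moved stays moved. The work goes in short steps, Python scripts to look and compute and a tool call to move; the robot and the scene stay as the last step left them, time stands still between calls to the robot, and variables do not carry over. Pictures are saved under pics/ and viewed, at most 14 in all, crops included, and the job is handed in when it is done.

Besides the shell and the picture viewer there is one more tool, called after "Request:" as name(argument=value, ...) on one line, values as JSON. step_arm: Moves the arm, as the interface text tells. Its arguments: {"type":"object","properties":{"commands":{"type":"array"}},"required":["commands"]}

```bash
mkdir -p pics
cat > h.py <<'E'
import numpy as np, cv2
from cell import ctrl
def grab(n):
    d=ctrl.get_image(n); f=200/np.tan(np.radians(d["vfov"])/2)
    d["K"]=np.array([[f,0,d["cx"]],[0,f,d["cy"]],[0,0,1]]); return d
def save(d,fn,crop=None,s=1):
    im=d["image"][...,::-1]
    if crop: x0,y0,x1,y1=crop; im=im[y0:y1,x0:x1]
    cv2.imwrite("pics/"+fn,cv2.resize(im,None,fx=s,fy=s,interpolation=cv2.INTER_CUBIC))
def ray(d,uv):
    p=cv2.undistortPoints(np.float64(uv).reshape(-1,1,2),d["K"],np.float64(d["D"]))[:,0]
    return np.c_[p,np.ones(len(p))]
def toz(d,uv,z):  # intersect pixel rays with plane z
    T=np.array(d["world_to_cam"]);R=T[:3,:3];c=-R.T@T[:3,3]
    w=ray(d,uv)@R; return c+w*((z-c[2])/w[:,2])[:,None]
def cloud(d):
    T=np.array(d["world_to_cam"]);R=T[:3,:3];c=-R.T@T[:3,3]
    v,u=np.mgrid[:400,:640]; r=ray(d,np.c_[u.ravel(),v.ravel()])
    return ((r*d["range_z"].reshape(-1,1))@R+c).reshape(400,640,3)
E
python3 - <<'E'
from h import *
s=ctrl.read_state();print(s)
for n in("top","side"):
    d=grab(n);save(d,n+"0.png");T=np.array(d["world_to_cam"]);print(n,d["vfov"],d["D"],-T[:3,:3].T@T[:3,3],T[:3,:3].round(2).tolist())
E
```

```text
{'clock': 0.0, 'qpos': array([-1.36178811,  0.6293484 ,  0.03844991,  1.51836727, -0.02703432,
        0.99628878, -0.02000978]), 'qd': array([ 0.00070246, -0.00097429,  0.00013665, -0.00037316, -0.00220328,
       -0.00147561,  0.00187315]), 'tau': array([-9.51795337e-04, -5.63388813e+01,  1.22567900e+00, -1.93448746e+01,
        1.09371456e-02,  1.03762862e-02, -3.39814704e-06]), 'eef_pos': array([176.1836419 , 625.02092273, 230.38798204]), 'tool_rot': array([-3.13969876e+00,  1.00228063e-06,  2.86674956e+00]), 'force': array([-0.29160157, -0.76058268,  0.16060164]), 'torque': array([-0.03935513,  0.01565379, -0.03959518]), 'gripper_force': 0.0, 'width': 85.16631426195532}
top 46.289112287861 [-0.09068766  0.          0.          0.          0.        ] [464.54837881   4.0665208  894.88951237] [[0.0, -1.0, -0.01], [-1.0, -0.0, -0.09], [0.09, 0.01, -1.0]]
side 52.83498780376301 [-0.01197055  0.          0.          0.          0.        ] [138.26410173 395.82752584 503.7734191 ] [[-0.69, -0.72, -0.02], [-0.45, 0.45, -0.77], [0.57, -0.53, -0.63]]
```

View pics/top0.png

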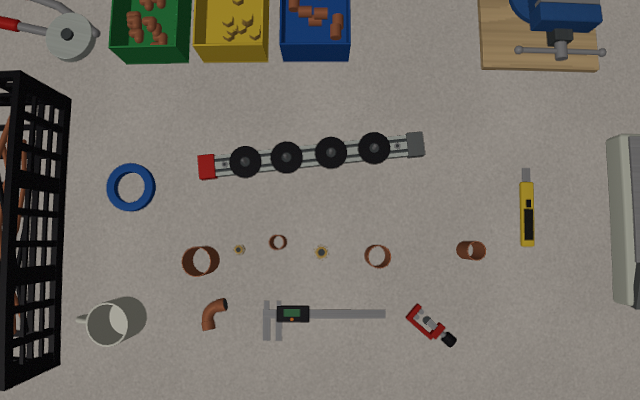

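View pics/side0.png

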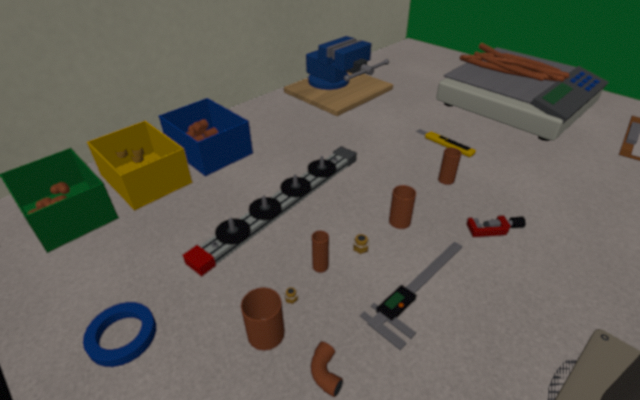

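The top view shows the rail from the red cap (207,166) to the grey cap (415,145), with discs at about (245,162), (287,157), (331,152) and (374,148). The tubes are near (200,260), (278,242), (377,256) and (471,250). The side view agrees, and everything is standing.

Run:
```python
from h import *
d=grab("top");C=cloud(d);save(d,"rail.png",(190,120,440,190),3.2);save(d,"tubes.png",(170,225,500,285),2.4)
from scipy.optimize import least_squares
def circ(P):
    r=least_squares(lambda q:np.hypot(P[:,0]-q[0],P[:,1]-q[1])-q[2],[*P.mean(0),20],loss="soft_l1",f_scale=1).x
    return r
for u,v in[(200,260),(278,242),(377,256),(471,250)]:
    W=C[v-25:v+25,u-25:u+25].reshape(-1,3);P=W[(W[:,2]>66)&(W[:,2]<76)]
    print("tube",len(P),circ(P[:,:2]).round(1),np.median(P[:,2]).round(1), "extent",np.ptp(P[:,:2],axis=0).round(1))
for u,v in[(245,162),(287,157),(331,152),(374,148)]:
    W=C[v-20:v+20,u-20:u+20].reshape(-1,3);I=d["image"][v-20:v+20,u-20:u+20].reshape(-1,3).max(1)
    P=W[(W[:,2]>23)&(W[:,2]<30)&(I<45)]
    h=cv2.minEnclosingCircle(P[:,:2].astype(np.float32)); Q=W[(W[:,2]>35)]
    print("pin",len(P),np.median(P[:,2]).round(1),h,"tip",len(Q),Q.mean(0).round(1) if len(Q) else 0)
```

```text
tube 126 [423.9 229.3  25.7] 68.8 extent [52.9 52. ]
tube 52 [457.5  88.1  12.8] 69.7 extent [26.4 26.4]
tube 84 [433.1 -93.1  19.3] 69.4 extent [38.5 40.8]
tube 87 [ 442.8 -265.7   16.1] 69.0 extent [33.6 33.5]
pin 665 25.5 ((608.6406860351562, 152.70152282714844), 30.316829681396484) tip 24 [571.8 113.9 258.7]
pin 670 25.6 ((616.6819458007812, 75.26658630371094), 30.542465209960938) tip 28 [567.2  51.9 319.8]
pin 677 25.4 ((625.58984375, -9.397726058959961), 31.075471878051758) tip 25 [586.   -5.7 250.8]
pin 682 25.7 ((635.0053100585938, -90.04722595214844), 30.680437088012695) tip 21 [593.1 -67.4 250.7]
```

View pics/rail.png

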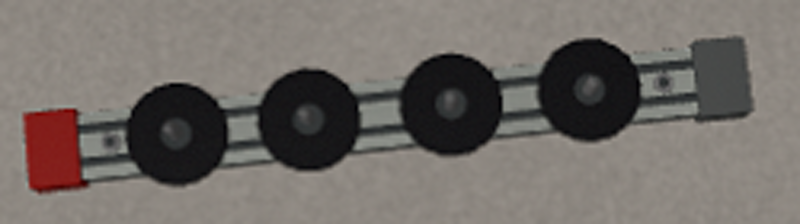

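View pics/tubes.png

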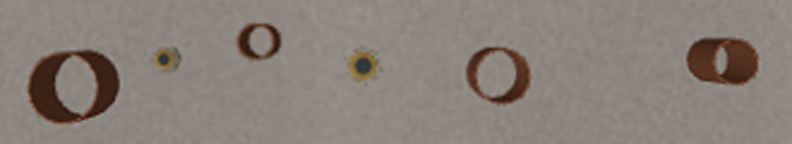

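The crops confirm the layout. By diameter the tubes are: 28 at (457,88), 42 at (433,-93), 35 at (443,-266) and 54 at (424,229). Next I'll check the obstacle heights along the travel path (crate and mug).

```bash
cat >> h.py <<'E'
def go(x,y,z,yaw=np.pi/2):
    """shift (cm) and turn (rad) in current tool axes"""
    from scipy.spatial.transform import Rotation as Ro
    s=ctrl.read_state();R=Ro.from_euler("xyz",s["tool_rot"]).as_matrix()
    G=Ro.from_euler("xyz",[np.pi,0,yaw]).as_matrix()
    print("t",s["clock"],"pos",s["eef_pos"].round(1),"w",round(s["width"],1))
    print("shift",(R.T@(np.array([x,y,z])-s["eef_pos"])/10).round(2),"turn",Ro.from_matrix(R.T@G).as_rotvec().round(3))
E
python3 - <<'E'
from h import *
C=cloud(grab("top")).reshape(-1,3);C=C[C[:,2]<400]
for x in range(150,700,75):
    print(x,[int(W[:,2].max()) if len(W:=C[(abs(C[:,0]-x)<38)&(abs(C[:,1]-y)<38)]) else None for y in range(600,-400,-75)])
S=cloud(grab("side")).reshape(-1,3)
for x in range(150,400,75):
    print(x,[int(W[:,2].max()) if len(W:=S[(abs(S[:,0]-x)<38)&(abs(S[:,1]-y)<38)]) else None for y in range(600,-400,-75)])
go(457.5,88.1,170)
E
```

```text
150 [3, 3, 4, 4, 4, 3, 4, 3, 3, 3, 4, 4, 4, 3]
225 [57, 172, 5, 4, 4, 4, 4, 5, 4, 4, 5, 5, 5, 4]
300 [35, 172, 91, 92, 3, 27, 18, 16, 13, 12, 21, 25, 4, 4]
375 [60, 172, 4, 91, 5, 73, 16, 14, 13, 4, 21, 4, 4, 4]
450 [57, 172, 4, 4, 4, 72, 22, 72, 27, 72, 71, 71, 72, 18]
525 [65, 172, 21, 22, 21, 4, 3, 5, 4, 5, 4, 4, 4, 19]
600 [62, 172, 21, 22, 22, 27, 54, 54, 55, 53, 29, 25, 4, 17]
675 [52, 172, 5, 4, 4, 5, 26, 30, 29, 29, 28, 4, 4, 4]
150 [None, None, None, 503, None, None, 1, 2, 2, 2, 3, 2, 3, 1]
225 [None, None, None, None, None, 1, 2, 3, 3, 3, 2, 11, 1, 1]
300 [None, None, None, None, 2, 27, 21, 14, 13, 10, 20, 23, 1, 1]
375 [None, None, None, 2, 3, 71, 8, 12, 11, 70, 19, 2, 2, 2]
t 0.25 pos [176.3 625.4 230.9] w 85.2
shift [-41.65 -44.07   6.13] turn [-1.000e-03  1.000e-03  1.296e+00]
```

Request:
step_arm(commands=[-1.5,-1.6,0,0,0,0.05,1,-4.5,-4.75,0,0,0,0.14,1,-7.5,-7.9,0,0,0,0.23,1,-10.5,-11.1,0,0,0,0.33,1,-13.5,-14.25,0,0,0,0.42,1,-16.5,-17.4,0,0,0,0.52,1,-19.5,-20.6,0,0,0,0.61,1,-22.5,-23.8,0,0,0,0.7,1,-25.5,-26.95,0,0,0,0.8,1,-28.5,-30.1,0,0,0,0.9,1])

```text
clock: 1.25
eef_pos: [369.6, 257.1, 231.5]
tool_rot: [3.141, -0.0, 1.963]
force: [-0.0, 0.0, -1.1]
width: 85.4
gripper_force: 0.0
```

```bash
python3 -c "
from h import *
go(457.5,88.1,120)"
```

```text
t 1.25 pos [369.6 257.1 231.5] w 85.4
shift [-18.98   1.66  11.15] turn [ 0.001 -0.001  0.392]
```

Request:
step_arm(commands=[-4,0.3,1,0,0,0.09,1,-8,0.7,3,0,0,0.18,1,-12,1,5,0,0,0.28,1,-16,1.4,8,0,0,0.36,1,-18.5,1.6,10.5,0,0,0.392,1,-19,1.66,11.2,0,0,0.392,1,-19,1.66,11.2,0,0,0.392,1])

```text
clock: 1.95
eef_pos: [457.1, 89.0, 118.5]
tool_rot: [-3.139, 0.0, 1.573]
force: [-0.5, -0.1, -0.1]
width: 85.5
gripper_force: 0.0
```

```bash
python3 -c "
from h import *
go(457.5,88.1,30)"
```

```text
t 1.95 pos [457.1  89.  118.5] w 85.5
shift [-0.09  0.06  8.85] turn [-0.002  0.     0.003]
```

Request:
step_arm(commands=[-0.1,0,4,0,0,0,1,-0.1,0,8,0,0,0,1,-0.1,0,8.85,0,0,0,1,-0.1,0,8.85,0,0,0,0,-0.1,0,8.85,0,0,0,0,-0.1,0,8.85,0,0,0,0,-0.1,0,8.85,0,0,0,0,-0.1,0,8.85,0,0,0,0,-0.1,0,8.85,0,0,0,0])

```text
clock: 2.85
eef_pos: [458.6, 89.1, 32.4]
tool_rot: [3.139, -0.001, 1.575]
force: [-0.9, -0.2, 10.3]
width: 27.0
gripper_force: 58.2
```

```bash
python3 -c "
from h import *
go(608.6,152.7,140)"
```

```text
t 2.85 pos [458.6  89.1  32.4] w 27.0
shift [  6.31  15.06 -10.72] turn [ 0.003 -0.001  0.004]
```

Request:
step_arm(commands=[0,0,-3,0,0,0,0,0,0,-7,0,0,0,0,1,3,-10,0,0,0,0,2.8,7,-10.7,0,0,0,0,4.6,11,-10.7,0,0,0,0,6,14,-10.7,0,0,0,0,6.3,15.05,-10.7,0,0,0,0,6.3,15.05,-10.7,0,0,0,0,6.3,15.05,-10.7,0,0,0,0])

```text
clock: 3.75
eef_pos: [606.7, 151.8, 137.8]
tool_rot: [-3.14, 0.0, 1.574]
force: [-1.1, 0.0, -1.3]
width: 26.8
gripper_force: 59.3
```

```bash
python3 -c "
from h import *
go(608.6,152.7,110)
d=grab('side');save(d,'s1.png',(160,140,360,290),4)"
```

```text
t 3.75 pos [606.7 151.8 137.8] w 26.8
shift [0.09 0.19 2.78] turn [-0.001  0.     0.004]
```

View pics/s1.png

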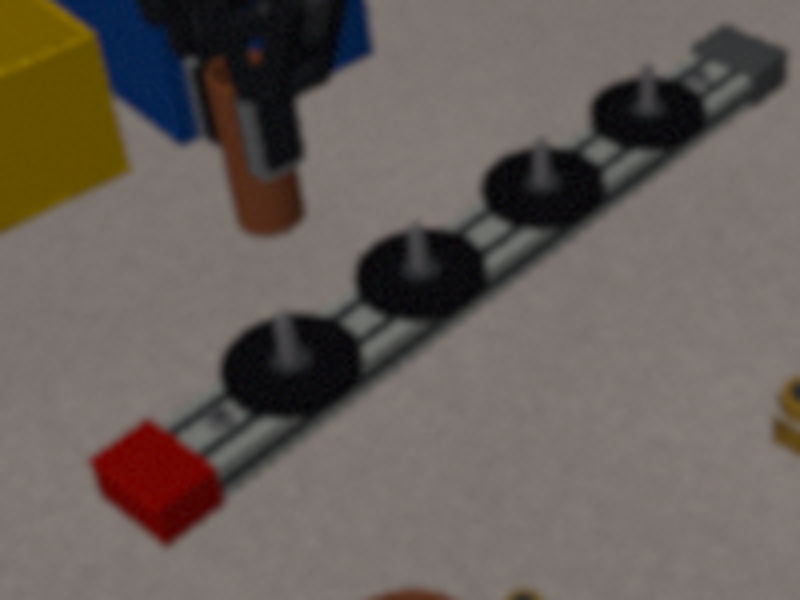

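Side crop: the tube is gripped, its lower end spanning x 238-302 around crop (269,218) and its top edge near (205,62). It's above the first pin (290,345). I'll compare this with the projection of an ideal vertical tube.

```bash
cat >> h.py <<'E'
def proj(d,P):
    T=np.array(d["world_to_cam"]);q=np.float64(P)@T[:3,:3].T+T[:3,3]
    return cv2.projectPoints(q,np.zeros(3),np.zeros(3),d["K"],np.float64(d["D"]))[0][:,0]
def tube(d,x,y,z,D,crop,s,fn):
    a=np.linspace(0,2*np.pi,73);im=d["image"][...,::-1].copy();x0,y0,x1,y1=crop
    im=cv2.resize(im[y0:y1,x0:x1],None,fx=s,fy=s,interpolation=cv2.INTER_CUBIC)
    im=cv2.convertScaleAbs(im,alpha=1.6)
    for zz,c in((z,(0,255,0)),(z+70,(255,255,0))):
        p=proj(d,np.c_[x+D/2*np.cos(a),y+D/2*np.sin(a),0*a+zz]);p=(p+.5-[x0,y0])*s-.5
        cv2.polylines(im,[p.round().astype(int)],True,c,1)
    cv2.imwrite("pics/"+fn,im)
E
python3 -c "
from h import *
d=grab('side');tube(d,607,151,106.5,28,(200,130,290,240),5.4,'s2.png')"
```

```text
(no output)
```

View pics/s2.png

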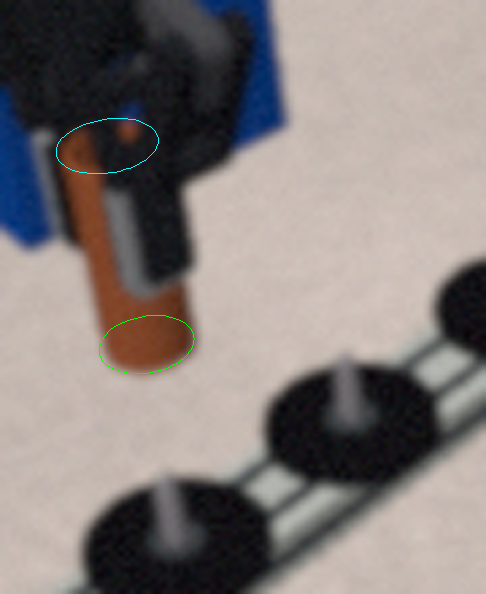

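The overlay of a vertical tube at (607,151) matches the picture to within about 1 px at the lower end (147,345), so I'm lowering it.

Request:
step_arm(commands=[0.12,0.17,0,0,0,0,0,0.12,0.17,2,0,0,0,0,0.12,0.17,4,0,0,0,0,0.12,0.17,4.5,0,0,0,0,0.12,0.17,4.5,0,0,0,0])

```text
clock: 4.35
eef_pos: [608.8, 153.2, 92.3]
tool_rot: [-3.14, 0.0, 1.574]
force: [-0.4, 0.2, -0.5]
width: 26.8
gripper_force: 59.3
```

```bash
python3 -c "
from h import *
go(608.6,153.2,57.5)"
```

```text
t 4.35 pos [608.8 153.2  92.3] w 26.8
shift [-0.   -0.01  3.48] turn [-0.002  0.     0.004]
```

Request:
step_arm(commands=[0,0,1,0,0,0,0,0,0,2,0,0,0,0,0,0,2.7,0,0,0,0,0,0,3.1,0,0,0,0,0,0,3.3,0,0,0,0,0,0,3.4,0,0,0,0,0,0,3.4,0,0,0,0])

```text
clock: 5.05
eef_pos: [609.6, 153.5, 58.9]
tool_rot: [3.141, -0.0, 1.575]
force: [0.5, -0.4, -1.3]
width: 27.3
gripper_force: 59.3
```

Request:
step_arm(commands=[0,0,0.1,0,0,0,0,0,0,0.2,0,0,0,0,0,0,0.2,0,0,0,0])

```text
clock: 5.35
eef_pos: [610.0, 153.5, 58.4]
tool_rot: [3.141, -0.001, 1.575]
force: [-1.9, -0.1, 9.7]
width: 27.3
gripper_force: 60.3
```

Request:
step_arm(commands=[0,0,0,0,0,0,0.4,0,0,0,0,0,0,0.7,0,0,0,0,0,0,1,0,0,0,0,0,0,1,0,0,-3,0,0,0,1,0,0,-7,0,0,0,1,0,0,-11,0,0,0,1,0,0,-11,0,0,0,1])

```text
clock: 6.15
eef_pos: [613.5, 153.7, 172.4]
tool_rot: [3.131, -0.002, 1.575]
force: [1.0, -0.9, -0.4]
width: 85.5
gripper_force: 0.0
```

```bash
python3 -c "
from h import *
go(442.8,-265.7,120)
d=grab('side');tube(d,608.6,152.7,26,28,(180,150,290,270),5,'s3.png')"
```

```text
t 6.15 pos [613.5 153.7 172.4] w 85.5
shift [-41.89 -17.28   4.97] turn [ 0.01  -0.002  0.004]
```

View pics/s3.png

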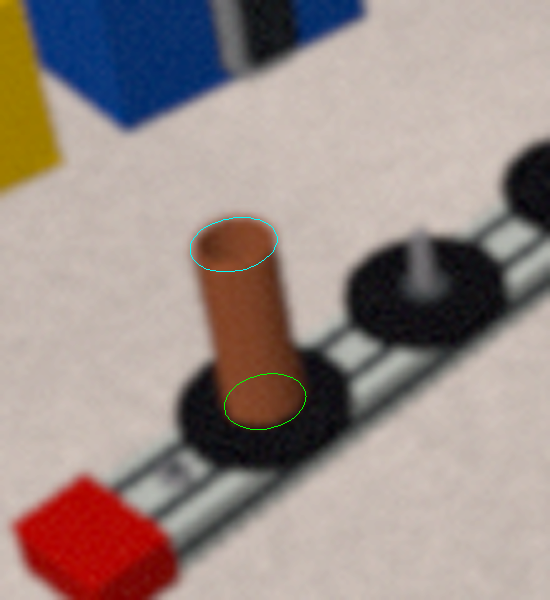

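The first tube stands upright over its pin, with its base at crop (262,400) on the disc, agreeing with the predicted outline. Next is tube_35.

Request:
step_arm(commands=[-2,-0.8,0,0,0,0,1,-6,-2.5,0,0,0,0,1,-10.5,-4.3,0,0,0,0,1,-15,-6.2,0,0,0,0,1,-19.5,-8,0,0,0,0,1,-24,-9.9,0,0,0,0,1,-28.5,-11.8,0,0,0,0,1,-33,-13.6,0,0,0,0,1,-37.5,-15.5,0,0,0,0,1,-40.5,-16.7,0,0,0,0,1])

```text
clock: 7.2
eef_pos: [441.3, -255.3, 165.9]
tool_rot: [-3.139, 0.0, 1.571]
force: [0.4, 0.2, -0.2]
width: 85.3
gripper_force: 0.0
```

Request:
step_arm(commands=[-1.3,-0.5,1,0,0,0,1,-1.3,-0.5,3,0,0,0,1,-1.3,-0.5,5,0,0,0,1,-1.3,-0.5,5,0,0,0,1,-1.3,-0.5,5,0,0,0,1])

```text
clock: 7.7
eef_pos: [438.5, -264.8, 116.1]
tool_rot: [-3.14, -0.001, 1.575]
force: [0.0, -0.1, 0.8]
width: 85.2
gripper_force: 0.0
```

```bash
python3 -c "
from h import *
go(442.8,-265.7,30)"
```

```text
t 7.7 pos [ 438.5 -264.8  116.1] w 85.2
shift [-0.1   0.44  8.61] turn [-0.002 -0.001  0.004]
```

Request:
step_arm(commands=[-0.1,0.44,4,0,0,0,1,-0.1,0.44,8,0,0,0,1,-0.1,0.44,8.6,0,0,0,1,-0.1,0.44,8.6,0,0,0,0,-0.1,0.44,8.6,0,0,0,0,-0.1,0.44,8.6,0,0,0,0,-0.1,0.44,8.6,0,0,0,0,-0.1,0.44,8.6,0,0,0,0])

```text
clock: 8.5
eef_pos: [444.7, -266.7, 32.6]
tool_rot: [3.139, 0.001, 1.575]
force: [-0.9, 0.0, 6.5]
width: 33.6
gripper_force: 58.8
```

```bash
python3 -c "
from h import *
go(617,75.3,150)"
```

```text
t 8.5 pos [ 444.7 -266.7   32.6] w 33.6
shift [ 34.12  17.39 -11.73] turn [0.003 0.001 0.004]
```

Request:
step_arm(commands=[0,0,-3,0,0,0,0,0,0,-7,0,0,0,0,1.5,0.8,-10.5,0,0,0,0,5,2.5,-11.7,0,0,0,0,9.5,4.8,-11.7,0,0,0,0,14,7.1,-11.7,0,0,0,0,18.5,9.4,-11.7,0,0,0,0,23,11.7,-11.7,0,0,0,0,27.5,14,-11.7,0,0,0,0,31,15.8,-11.7,0,0,0,0])

```text
clock: 9.5
eef_pos: [601.2, 48.1, 148.7]
tool_rot: [3.14, -0.001, 1.577]
force: [0.5, -1.0, -2.4]
width: 33.7
gripper_force: 60.2
```

Request:
step_arm(commands=[2,1,0,0,0,0,0,3.1,1.6,0,0,0,0,0,3.1,1.6,2,0,0,0,0,3.1,1.6,2,0,0,0,0,3.1,1.6,2,0,0,0,0])

```text
clock: 10.0
eef_pos: [615.5, 73.9, 128.1]
tool_rot: [-3.14, 0.001, 1.573]
force: [-0.6, -0.0, -1.3]
width: 33.3
gripper_force: 60.1
```

```bash
python3 -c "
from h import *
go(616.9,75.8,92)"
```

```text
t 10.0 pos [615.5  73.9 128.1] w 33.3
shift [0.19 0.14 3.6 ] turn [-0.001  0.001  0.002]
```

Request:
step_arm(commands=[0.1,0.13,1,0,0,0,0,0.1,0.13,3,0,0,0,0,0.1,0.13,5,0,0,0,0,0.1,0.13,6.3,0,0,0,0,0.1,0.13,6.7,0,0,0,0,0.1,0.13,6.9,0,0,0,0,0.1,0.13,7.0,0,0,0,0,0.1,0.13,7.05,0,0,0,0])

```text
clock: 10.8
eef_pos: [617.4, 76.1, 58.7]
tool_rot: [-3.142, -0.0, 1.574]
force: [-4.6, -0.6, 7.7]
width: 33.5
gripper_force: 61.0
```

Touching down at the expected height, so I'll release.

Request:
step_arm(commands=[0,0,0,0,0,0,0.4,0,0,0,0,0,0,0.7,0,0,0,0,0,0,1,0,0,0,0,0,0,1,0,0,-3,0,0,0,1,0,0,-7,0,0,0,1,0,0,-11,0,0,0,1,0,0,-11,0,0,0,1])

```text
clock: 11.6
eef_pos: [621.7, 76.4, 173.0]
tool_rot: [3.131, -0.001, 1.575]
force: [0.9, -0.6, -0.1]
width: 85.6
gripper_force: 0.0
```

```bash
python3 -c "
from h import *
go(433.1,-93.1,120)
d=grab('side');tube(d,616.9,75.3,26,35,(180,140,320,250),5,'s4.png')"
```

```text
t 11.6 pos [621.7  76.4 173. ] w 85.6
shift [-16.88 -18.98   5.07] turn [ 0.011 -0.001  0.004]
```

View pics/s4.png

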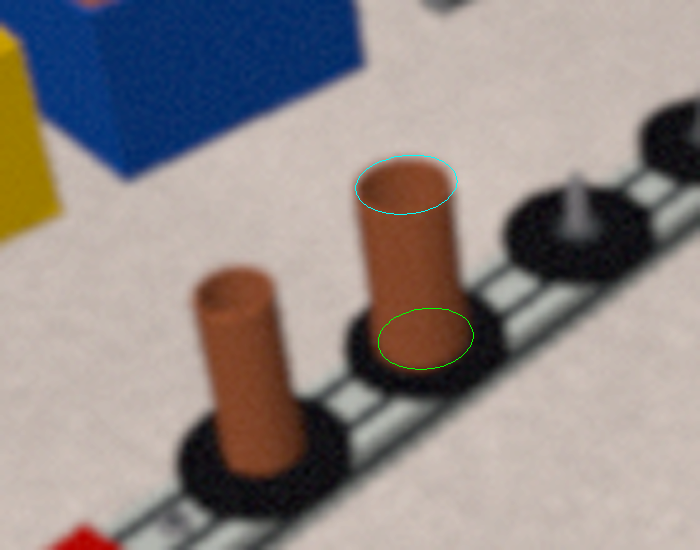

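The second tube stands upright on its disc at crop (422,338), in line with the outline. Next is tube_42.

Request:
step_arm(commands=[-2,-2,0,0,0,0,1,-5,-5.5,0,0,0,0,1,-8,-9,0,0,0,0,1,-11,-12.5,0,0,0,0,1,-14,-16,0.5,0,0,0,1,-16.5,-18.3,2,0,0,0,1,-16.9,-18.6,4,0,0,0,1,-16.9,-18.6,5,0,0,0,1,-16.9,-18.6,5,0,0,0,1])

```text
clock: 12.55
eef_pos: [431.5, -92.6, 115.8]
tool_rot: [-3.138, -0.001, 1.575]
force: [-0.4, 0.5, -0.0]
width: 85.6
gripper_force: 0.0
```

```bash
python3 -c "
from h import *
go(433.1,-93.1,30)"
```

```text
t 12.55 pos [431.5 -92.6 115.8] w 85.6
shift [-0.06  0.18  8.58] turn [-0.003 -0.001  0.004]
```

Request:
step_arm(commands=[0,0.15,4,0,0,0,1,0,0.15,8,0,0,0,1,0,0.15,8.6,0,0,0,1,0,0.15,8.6,0,0,0,0,0,0.15,8.6,0,0,0,0,0,0.15,8.6,0,0,0,0,0,0.15,8.6,0,0,0,0,0,0.15,8.6,0,0,0,0])

```text
clock: 13.35
eef_pos: [434.9, -93.0, 32.4]
tool_rot: [3.139, 0.0, 1.575]
force: [-0.5, 0.7, 7.3]
width: 41.0
gripper_force: 60.6
```

```bash
python3 -c "
from h import *
go(626,-9.4,150)"
```

```text
t 13.35 pos [434.9 -93.   32.4] w 41.0
shift [  8.28  19.18 -11.7 ] turn [0.003 0.    0.004]
```

Request:
step_arm(commands=[0,0,-3,0,0,0,0,0,0,-7,0,0,0,0,0.5,1,-10.5,0,0,0,0,2,4.5,-11.7,0,0,0,0,3.6,8.5,-11.7,0,0,0,0,5.3,12.5,-11.7,0,0,0,0,7,16.5,-11.7,0,0,0,0,8.1,18.8,-11.5,0,0,0,0,8.3,19.2,-10,0,0,0,0,8.3,19.2,-10,0,0,0,0])

```text
clock: 14.35
eef_pos: [623.5, -8.6, 129.0]
tool_rot: [-3.137, -0.0, 1.576]
force: [-0.7, -0.1, -2.1]
width: 41.0
gripper_force: 61.5
```

```bash
python3 -c "
from h import *
go(625.9,-9.4,92)"
```

```text
t 14.35 pos [623.5  -8.6 129. ] w 41.0
shift [-0.08  0.26  3.7 ] turn [-0.005 -0.     0.005]
```

Request:
step_arm(commands=[-0.1,0.15,1,0,0,0,0,-0.1,0.15,3,0,0,0,0,-0.1,0.15,5,0,0,0,0,-0.1,0.15,6.3,0,0,0,0,-0.1,0.15,6.7,0,0,0,0,-0.1,0.15,7.0,0,0,0,0,-0.1,0.15,7.1,0,0,0,0,-0.1,0.15,7.15,0,0,0,0])

```text
clock: 15.15
eef_pos: [627.3, -10.6, 60.5]
tool_rot: [3.14, 0.0, 1.575]
force: [-0.1, -0.2, -1.3]
width: 40.9
gripper_force: 61.5
```

Request:
step_arm(commands=[0,-0.1,0.1,0,0,0,0,0,-0.1,0.2,0,0,0,0,0,-0.1,0.3,0,0,0,0,0,-0.1,0.3,0,0,0,0])

```text
clock: 15.55
eef_pos: [626.0, -10.4, 58.5]
tool_rot: [3.141, -0.001, 1.575]
force: [-3.3, 0.5, 9.2]
width: 40.9
gripper_force: 62.5
```

Request:
step_arm(commands=[0,0,0,0,0,0,0.6,0,0,0,0,0,0,0.8,0,0,0,0,0,0,1,0,0,0,0,0,0,1,0,0,-3,0,0,0,1,0,0,-7,0,0,0,1,0,0,-11,0,0,0,1,0,0,-12,0,0,0,1])

```text
clock: 16.35
eef_pos: [628.5, -11.3, 181.3]
tool_rot: [3.134, 0.001, 1.575]
force: [0.1, -0.6, -0.0]
width: 85.6
gripper_force: 0.0
```

```bash
python3 -c "
from h import *
go(423.9,229.3,130)
d=grab('side');tube(d,625.9,-9.4,26,42,(200,130,340,240),5,'s5.png')"
```

```text
t 16.35 pos [628.5 -11.3 181.3] w 85.6
shift [ 24.14 -20.41   4.96] turn [0.007 0.001 0.004]
```

View pics/s5.png

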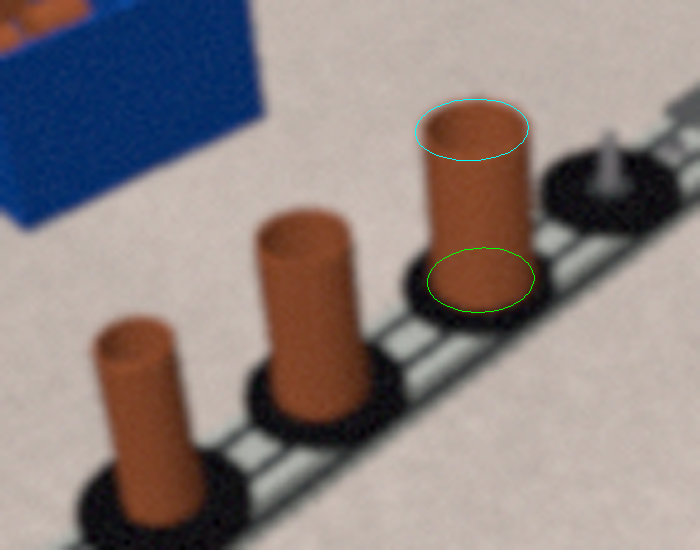

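The third tube is upright and centred on its disc at crop (480,283). The last one is tube_54.

Request:
step_arm(commands=[1.5,-1.3,0,0,0,0,1,4.5,-3.8,0,0,0,0,1,8,-6.8,0,0,0,0,1,11.5,-9.7,0,0,0,0,1,15,-12.7,0,0,0,0,1,18.5,-15.6,0,0,0,0,1,22,-18.6,0.5,0,0,0,1,24,-20.1,2,0,0,0,1,24.1,-20.2,4,0,0,0,1,24.1,-20.2,5,0,0,0,1])

```text
clock: 17.4
eef_pos: [420.7, 230.2, 124.6]
tool_rot: [-3.138, 0.002, 1.578]
force: [-1.0, -1.3, 0.6]
width: 85.6
gripper_force: 0.0
```

Request:
step_arm(commands=[0,0,0,0,0,0,1,0,0,0,0,0,0,1])

```text
clock: 17.6
eef_pos: [423.5, 228.7, 126.7]
tool_rot: [-3.142, 0.001, 1.573]
force: [-0.3, -1.0, -0.8]
width: 85.2
gripper_force: 0.0
```

```bash
python3 -c "
from h import *
go(423.9,229.3,30)"
```

```text
t 17.6 pos [423.5 228.7 126.7] w 85.2
shift [0.07 0.04 9.67] turn [-0.     0.001  0.002]
```

Request:
step_arm(commands=[0.05,0.05,4,0,0,0,1,0.05,0.05,8,0,0,0,1,0.05,0.05,9.6,0,0,0,1,0.05,0.05,9.6,0,0,0,0,0.05,0.05,9.6,0,0,0,0,0.05,0.05,9.6,0,0,0,0,0.05,0.05,9.6,0,0,0,0,0.05,0.05,9.6,0,0,0,0])

```text
clock: 18.4
eef_pos: [424.6, 230.4, 32.2]
tool_rot: [3.139, -0.001, 1.574]
force: [-0.6, -2.2, 8.1]
width: 53.1
gripper_force: 63.6
```

```bash
python3 -c "
from h import *
go(634.8,-90,200)"
```

```text
t 18.4 pos [424.6 230.4  32.2] w 53.1
shift [-32.1   20.95 -16.75] turn [ 0.003 -0.001  0.004]
```

Request:
step_arm(commands=[0,0,-3,0,0,0,0,0,0,-7,0,0,0,0,-0.5,0.3,-11,0,0,0,0,-2.5,1.6,-14.5,0,0,0,0,-6,3.9,-16.5,0,0,0,0,-10,6.5,-16.7,0,0,0,0,-14,9.1,-16.7,0,0,0,0,-18,11.7,-16.7,0,0,0,0,-22,14.4,-16.7,0,0,0,0,-26,17,-16.7,0,0,0,0])

```text
clock: 19.4
eef_pos: [595.1, -30.2, 198.3]
tool_rot: [3.141, -0.001, 1.575]
force: [1.3, 1.0, -1.7]
width: 53.3
gripper_force: 64.0
```

Request:
step_arm(commands=[-3.5,2.3,0,0,0,0,0,-5.6,3.7,0,0,0,0,0,-6.1,3.95,0,0,0,0,0,-6.1,3.95,3,0,0,0,0,-6.1,3.95,6.5,0,0,0,0,-6.1,3.95,6.5,0,0,0,0,-6.1,3.95,6.5,0,0,0,0])

```text
clock: 20.1
eef_pos: [633.7, -88.9, 133.1]
tool_rot: [-3.14, -0.001, 1.576]
force: [0.5, -0.3, -0.6]
width: 53.5
gripper_force: 64.0
```

```bash
python3 -c "
from h import *
go(634.8,-89.6,92)"
```

```text
t 20.1 pos [633.7 -88.9 133.1] w 53.5
shift [-0.08  0.11  4.11] turn [-0.001 -0.     0.005]
```

Request:
step_arm(commands=[-0.05,0.05,2,0,0,0,0,-0.05,0.05,4,0,0,0,0,-0.05,0.05,5.5,0,0,0,0,-0.05,0.05,6.5,0,0,0,0,-0.05,0.05,7.0,0,0,0,0,-0.05,0.05,7.2,0,0,0,0,-0.05,0.05,7.35,0,0,0,0,-0.05,0.05,7.45,0,0,0,0,-0.05,0.05,7.45,0,0,0,0])

```text
clock: 21.0
eef_pos: [634.9, -90.5, 58.6]
tool_rot: [3.141, 0.0, 1.575]
force: [-0.4, -0.3, -1.8]
width: 53.6
gripper_force: 64.0
```

Request:
step_arm(commands=[0,0,0.1,0,0,0,0,0,0,0.15,0,0,0,0,0,0,0.15,0,0,0,0])

```text
clock: 21.3
eef_pos: [635.0, -90.6, 58.3]
tool_rot: [3.141, -0.0, 1.575]
force: [-2.6, 0.0, 7.0]
width: 53.2
gripper_force: 64.9
```

Request:
step_arm(commands=[0,0,0,0,0,0,0.75,0,0,0,0,0,0,0.9,0,0,0,0,0,0,1,0,0,0,0,0,0,1,0,0,-3,0,0,0,1,0,0,-7,0,0,0,1,0,0,-11,0,0,0,1,0,-3,-14,0,0,0,1,0,-7,-14,0,0,0,1,0,-11,-14,0,0,0,1])

```text
clock: 22.3
eef_pos: [524.1, -91.1, 197.7]
tool_rot: [3.139, 0.0, 1.575]
force: [-0.8, -0.1, 0.1]
width: 85.3
gripper_force: 0.0
```

Request:
step_arm(commands=[-4,-3,0,0,0,0,1,-8,-5,0,0,0,0,1,-12,-5,0,0,0,0,1,-15,-5,0,0,0,0,1,-15,-5,0,0,0,0,1,-15,-5,0,0,0,0,1])

```text
clock: 22.9
eef_pos: [474.9, -241.5, 196.7]
tool_rot: [-3.141, -0.0, 1.573]
force: [-0.3, 1.0, 0.1]
width: 85.4
gripper_force: 0.0
```

Run:
```python
from h import *
d=grab('side');save(d,'s6.png',(170,100,370,250),4)
d=grab('top');C=cloud(d).reshape(-1,3)
from scipy.optimize import least_squares
for x,y in[(608.6,152.7),(616.9,75.3),(625.9,-9.4),(634.8,-90)]:
    P=C[(np.hypot(C[:,0]-x,C[:,1]-y)<36)&(C[:,2]>91)&(C[:,2]<103)]
    if len(P)>8:
        r=least_squares(lambda q:np.hypot(P[:,0]-q[0],P[:,1]-q[1])-q[2],[x,y,20],loss="soft_l1").x
        print((x,y),r.round(1),np.median(P[:,2]).round(1),len(P))
    else: print((x,y),len(P))
```

```text
(608.6, 152.7) [608.9 150.7  12.9] 94.7 67
(616.9, 75.3) [615.7  77.2  16.3] 95.4 91
(625.9, -9.4) [624.3 -10.5  19.8] 94.8 99
(634.8, -90) [633.4 -90.3  25.9] 95.1 137
```

View pics/s6.png

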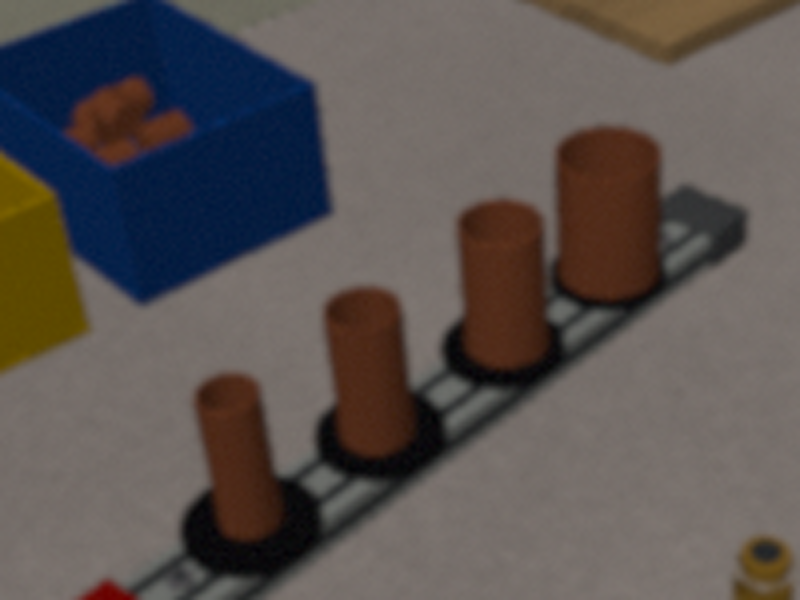

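All four tubes are upright and seated, with tops at about 95-96 mm and each within about 2.5 mm of its disc centre. They run from the thinnest at the red cap (105,590) to the thickest at the grey cap (705,220), so I'm handing it in.

```bash
python3 -c "
from cell import ctrl
print(ctrl.finish_job())"
```

```text
the job is handed in; nothing more can be done
None
```

I put all four tubes upright over their pins, thinnest at the red cap to thickest at the grey cap and each within about 2.5 mm of its disc centre, and handed the job in at about 23 s; no verdict came back.

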